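Close a shield box and hold it in the corner of a squaring jig

TASK

First press the lid of the small aluminium shield box fully home, then put the box flat on the jig's base plate with one long side against the low side fence and one end against the taller end fence. Finish while holding it there: keep pressing it with the fingers firmly into the corner, so that it pushes against both fences at once, and do not let go. Leave the bottle, the spool and the screwdriver where they are.

Things in the scene. Friction and masses are not known exactly. Their poses are not given: they have to be found in the camera images.
- shield_box: Small closed aluminium box, loose, upright on the bench: 72 mm long (its x), 46 mm wide (its y), body 40 mm tall, plain vertical sides; about 0.3 kg. Origin at the centre of its underside, z up. Either end and either long side may go to the fences. Its lid is on top.
- lid_top (a point): Centre of the upper face of the box's lid, a 67 x 41 mm aluminium plate, 4 mm thick, set in from the box's sides by 2.5 mm all round. Moves with the lid; lies 44 mm above the box's underside when the lid is home, up to 52 mm when it is not.
- lid (a joint): How far the lid stands proud of its home position, in m: 0 = fully home on the rim, at most 0.008 = popped up. It slides straight up and down in the box, stays where it is left by stiff friction, and takes about 10 N straight down to push. Home means under 1.5 mm.
- jig: Squaring jig fixed to the bench: dark steel base plate 150 x 120 x 8 mm (its x, y, z) with two steel fences on it, a low one and a taller one, that meet at a right angle. Origin at the centre of the plate's underside; plate top at z = 8 mm. The free space for the box is on the -x, -y side of the corner; a seated box has its centre at x = 14 mm, y = 15 mm in this frame and its long side along x.
- corner (a point): The inner corner of the jig, where the inner faces of the two fences meet, on the plate's top: 50 mm in x and 38 mm in y from the jig's origin (jig axes), 8 mm above the bench. The box slides easily on the smooth plate and along the fences (friction about 0.2); pressing it down hard would take up the push.
- end_fence: Steel block (the taller fence) on the jig's +x side, 96 mm long along the jig's y, 14 mm thick, 32 mm tall above the plate. Origin at the middle of the lower edge of its inner face, which looks to the jig's -x. The box's end goes against it. Axes as the jig's.
- side_fence: Steel bar (the low fence, fingers pass over it) on the jig's +y side, 114 mm long along the jig's x, 14 mm thick, 12 mm tall above the plate. Origin at the middle of the lower edge of its inner face, which looks to the jig's -y. The box's long side goes against it. Axes as the jig's.
- flux_bottle: Bystander: white plastic bottle with a black cap, 34 mm across, 60 mm tall, standing between the box and the jig. Origin at the centre of its underside.
- solder_spool: Bystander: grey spool 52 mm across, 34 mm tall, standing at the far side of the work. Origin at the centre of its underside.
- screwdriver: Bystander: screwdriver with a black handle, 160 mm long, lying crosswise at the far side of the work, beside the spool. Origin on its underside, long axis its x.
There are look-alikes about, which are no part of the job. What is shaped like the shield_box but brown, green or pink is not meant.

How it is judged:
On the way, in this order (a step that is already met when the one before it is completed fails the run):
1. the lid is pressed fully home (value of joint lid below 0.0015 m), for 0.2 s.
2. the box is flat on the plate in the corner and the fingers press it against both fences (x of shield_box in the frame of jig between 0.012 and 0.016 m and y of shield_box in the frame of jig between 0.013 and 0.017 m and z of shield_box in the frame of jig between 0.006 and 0.0105 m and angle between shield_box's own z axis and vertical below 0.06 rad and angle between the x axis of shield_box and the x axis of jig, either way round below 0.04 rad and contact force between shield_box and end_fence above 1 N and contact force between shield_box and side_fence above 1 N and contact force between the fingers and shield_box above 1 N and value of joint lid below 0.0015 m), for 0.2 s.
At the end, for the whole second after the job is handed in: Through the last second the fingers hold the box at rest: over 1 N on each fence, centre within 2 mm of the seated place in jig x and y, underside within 2 mm of the plate top, parallel to the side fence within 0.04 rad, tilt under 0.06 rad, lid home (under 1.5 mm) (all of step 2 and linear speed of shield_box below 0.02 m/s); the arm keeps its last pose, push and grip.
It fails at once if the bottle is shifted more than 20 mm (distance of flux_bottle from where it was at the start of the episode above 0.02 m).
It fails at once if the spool is shifted more than 20 mm (distance of solder_spool from where it was at the start of the episode above 0.02 m).
It fails at once if the screwdriver is shifted more than 20 mm (distance of screwdriver from where it was at the start of the episode above 0.02 m).
It also fails if it takes over 58 s, if anything falls off the work surface, if the arm or the gripper's body presses on something with over 40 N, if the wrist force passes 120 N, or if a joint passes its speed limit or range.

ROBOT

A 7-joint arm with a two-finger parallel gripper is mounted at the origin on the work surface. World frame = base frame: x ahead of the robot, y to its left, z up, the work surface at z = 0. Lengths are in m, angles in rad, forces in N, time in s.
With the tool pointing down it reaches from about 0.4 to 0.85 m from the base axis. Payload 10.4 kg.
Tool frame: the origin (TCP) lies at the very end of the fingers, on their centre line; the grasp point (between the pads) lies 19 mm behind it; z points along the fingers, y is the line along which they close (so a half turn about z gives the same grasp; the last joint's range is limited). The gripper opens to 85 mm and grips with 20 to 120 N. Pads are 22 mm wide; open, the fingers measure 114 mm over their backs; the gripper's body (76 mm by 85 mm) begins 54 mm behind the grasp point. The pads swing forward as they close: fully open they stand 13 mm farther back than shut.
Start: joints at [-1.167, 0.332, -0.065, 1.46, 0.022, 1.35, -0.088], TCP at [0.259, 0.569, 0.231] pointing down, gripper open.
Joint ranges: [-2.6, 2.6], [-0.5, 2.12], [-1.47, 1.34], [0.16, 2.42], [-1.27, 4.41], [0.06, 2.06], [-2.6, 2.6]. Speed limits (rad/s): [2.22, 2.22, 2.79, 2.79, 3.14, 3.14, 3.14].

INTERFACE

Orientations are given as a unit quaternion [x, y, z, w].
In Python, from workcell import * gives the robot as it stands.
- The arm moves only by the tool step_arm, never from a script. Its argument "commands" is one flat list of numbers, 7 for each row, row after row: the finger opening in mm, from 0 to 85.4, then the shift along the world's x, y, z as a fraction of full scale, then the turn, a rotation vector about the world's x, y, z as a fraction of full scale. A call has exactly 10 rows; each row is the pose to reach, as a shift and turn from the pose commanded when the call began, turning the shorter way round; what a row does not reach only later rows make up. Full scale, the value 1, is 0.6 m for a shift and pi rad for a turn. A row lasts 1/8 s, in which the tool goes at most 62.5 mm and 10.7 degrees, less where a joint would pass 70% of its speed; a pose out of reach is approached as far as the arm can. A call with a number of a shift or a turn outside -1 to 1 is refused whole. A call with a gripper value outside its range is refused whole. The fingers move at their own pace and stop on an object; "squeeze" is the grip in N (left out, the last holds). Time passes only in rows, so rows that repeat a pose let the fingers close, or fill a call up. It gives the time, the measured TCP pose, the force, the opening and the grip force at its end, in the units of the state.
- get_obs(): the state, without advancing time (a new reading comes with each control period).
- camera(name): name is "scene" or "top"; returns the picture (480x640x3 uint8, red, green, blue); there is no depth.
- camera_params(name): a dict with "mtx" (3x3 intrinsics, pixels), "dist" ([k1, k2, p1, p2, k3] as OpenCV has them; the pictures are not rectified), "extrinsics" (4x4, takes a point from world to camera coordinates). Camera axes: x right, y down, z forward; pixel columns grow to the right and rows downward; lengths in m; the calibration is good to about 2 mm. A picture is of the moment at which its call begins. camera_params takes no time and is no camera call.
- hand_in(): hands the job in; it is judged then, once.
The state is a dict: "clock": time; "joint_pos": joint angles; "joint_velocities": joint speeds; "tau": joint torques, N m; "position": TCP position; "ee_rot": TCP orientation; "ft_force": force on the tool from outside, world axes, zero at the start; "torque": the same for the moment, N m; "grip_width": opening from 0.0 (shut) to 1.0 (fully open); "grasp_force": force on a finger pad.
Only numpy, scipy, OpenCV 4.12 (cv2) and the standard library are available. Lean on these libraries where they do the work, as an engineer would, in place of code of your own. Each camera call takes 0.05 s, during which the arm holds its last target. There are 200 camera calls.

## Working session

There is one attempt and no reset: what is moved stays moved. The work goes in short steps, Python scripts to look and compute and a tool call to move; the robot and the scene stay as the last step left them, time stands still between calls to the robot, and variables do not carry over. Pictures are saved under pics/ and viewed, at most 10 in all, crops included, and the job is handed in when it is done.

Besides the shell and the picture viewer there is one more tool, called after ">>>" as name(argument=value, ...) on one line, values as JSON. step_arm: Moves the arm, as the interface text tells. Its arguments: {"type":"object","properties":{"commands":{"type":"array","items":{"type":"number"}},"squeeze":{"type":"number"}},"required":["commands"]}

```bash
mkdir -p pics; cat > h.py <<'E'
from workcell import *
import numpy as np, cv2
def P(n):
    p=camera_params(n); return np.array(p["mtx"],float),np.array(p["dist"],float),np.array(p["extrinsics"],float)
def ray(n,uv,z):
    K,d,T=P(n); q=cv2.undistortPoints(np.array(uv,float).reshape(-1,1,2),K,d).reshape(-1,2)
    R=T[:3,:3];c=-R.T@T[:3,3]; D=np.c_[q,np.ones(len(q))]@R
    return c+D*((z-c[2])/D[:,2])[:,None]
def proj(n,p):
    K,d,T=P(n); r,_=cv2.Rodrigues(T[:3,:3]); return cv2.projectPoints(np.array(p,float).reshape(-1,1,3),r,T[:3,3],K,d)[0].reshape(-1,2)
def save(n,f):
    im=camera(n)[:,:,::-1].copy(); cv2.imwrite(f"pics/{f}.png",im); return im
E
python3 - <<'E'
from h import *
a=save("top","top0");b=save("scene","scene0")
for n in("top","scene"):
    K,d,T=P(n);print(n,K[0,0],-T[:3,:3].T@T[:3,3])
o=get_obs();print(o["position"],o["ee_rot"],o["ft_force"],o["clock"])
E
```

```text
top 608.8134952557047 [0.40952556 0.04144939 1.03031183]
scene 437.50303021521796 [ 1.02381913 -0.45659201  0.58429451]
[0.25855015 0.5686364  0.23059592] [ 2.11752208e-01  9.77323173e-01 -6.35347630e-04 -1.17320859e-04] [-1.05241034  0.58268764 -0.7696441 ] 0.1
```

View pics/top0.png

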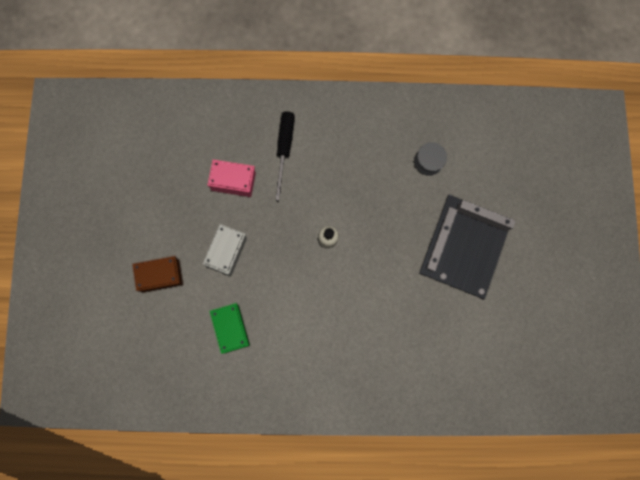

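View pics/scene0.png

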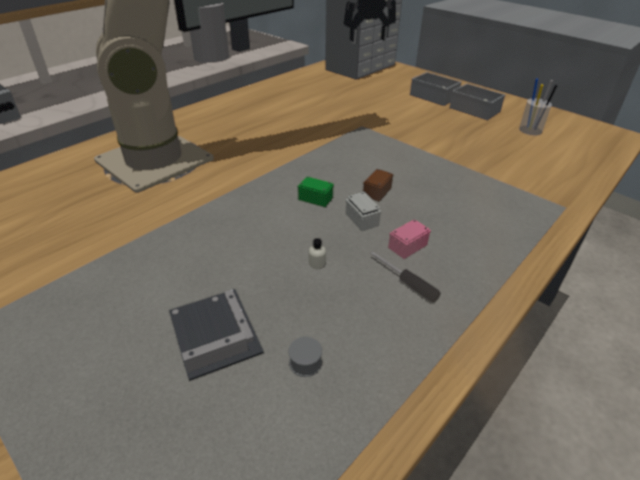

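Top view: the silver box is at about (225,250). The look-alikes are pink (231,177), brown (157,274) and green (229,328). I choose the silver one, which the scene view shows at (363,210) with its lid proud. The bottle is at (328,237), the spool at (431,157) and the screwdriver at (284,150). The jig is at (467,247): the tall end fence is the upper bar at (487,215), and the low side fence is the left bar at (442,238). The crops will check both.

```bash
python3 - <<'E'
from h import *
a=cv2.imread("pics/top0.png");b=cv2.imread("pics/scene0.png")
c1=cv2.resize(a[205:295,180:280],None,fx=4,fy=4,interpolation=2);c2=cv2.resize(a[185:305,410:525],None,fx=3,fy=3,interpolation=2)
c3=cv2.resize(b[180:240,330:400],None,fx=4,fy=4,interpolation=2)
H=600;out=np.zeros((600,800,3),np.uint8)
for c,(x,y) in((c1,(0,0)),(c2,(405,0)),(c3,(0,360))):
    out[y:y+c.shape[0],x:x+c.shape[1]]=c[:600-y,:800-x]
cv2.imwrite("pics/crop0.png",out)
hsv=cv2.cvtColor(a,cv2.COLOR_BGR2HSV)
g=((hsv[:,:,1]<40)&(hsv[:,:,2]>125)).astype(np.uint8)
g[:, :]*=1
cs,_=cv2.findContours(g,cv2.RETR_EXTERNAL,cv2.CHAIN_APPROX_NONE)
for c in cs:
    if cv2.contourArea(c)>60:
        r=cv2.minAreaRect(c);bp=cv2.boxPoints(r);print("px",np.round(r[0],1),np.round(r[1],1));
        for z in(.008,.02,.04,.05):print(z,np.round(ray("top",bp,z)[:,:2],4).tolist(),np.round(ray("top",[r[0]],z)[0,:2],4))
v=hsv[:,:,2]; print(v[215,487],v[238,442],v[250,470],v[320,540],v[250,225])
m=np.zeros_like(v);m[180:310,405:530]=(v[180:310,405:530]<68); m=cv2.morphologyEx(m,cv2.MORPH_OPEN,np.ones((3,3)))
cs,_=cv2.findContours(m,cv2.RETR_EXTERNAL,cv2.CHAIN_APPROX_NONE);c=max(cs,key=cv2.contourArea)
r=cv2.minAreaRect(c);print("jig",r,np.round(ray("top",cv2.boxPoints(r),.006)[:,:2],4).tolist())
print("bottle",ray("top",[[328,237]],.05),"spool",ray("top",[[431,157]],.034),"sd",ray("top",[[278,198],[288,115]],.01))
E
```

```text
px [440.1 243.5] [ 6.2 28.3]
0.008 [[0.5686, -0.1757], [0.6152, -0.1936], [0.6117, -0.2036], [0.5651, -0.1856]] [ 0.59   -0.1896]
0.02 [[0.5667, -0.1731], [0.6128, -0.1909], [0.6093, -0.2007], [0.5633, -0.1829]] [ 0.5879 -0.1869]
0.04 [[0.5636, -0.1689], [0.6087, -0.1863], [0.6053, -0.1959], [0.5602, -0.1785]] [ 0.5844 -0.1824]
0.05 [[0.5621, -0.1668], [0.6067, -0.184], [0.6033, -0.1936], [0.5587, -0.1763]] [ 0.5826 -0.1801]
px [328.5 235.5] [17. 17.]
0.008 [[0.6156, 0.0169], [0.6161, -0.0122], [0.5865, -0.0124], [0.5861, 0.0166]] [0.601  0.0022]
0.02 [[0.6132, 0.0172], [0.6136, -0.0116], [0.5844, -0.0118], [0.584, 0.0169]] [0.5988 0.0027]
0.04 [[0.6091, 0.0177], [0.6096, -0.0106], [0.581, -0.0107], [0.5805, 0.0174]] [0.595  0.0034]
0.05 [[0.6071, 0.0179], [0.6076, -0.01], [0.5792, -0.0102], [0.5788, 0.0176]] [0.5931 0.0038]
px [223.4 248.2] [28.2 45. ]
0.008 [[0.5494, 0.2168], [0.6217, 0.1901], [0.6033, 0.1448], [0.5315, 0.1719]] [0.5762 0.1809]
0.02 [[0.5478, 0.2147], [0.6192, 0.1884], [0.601, 0.1436], [0.5301, 0.1704]] [0.5743 0.1793]
0.04 [[0.5451, 0.2113], [0.615, 0.1855], [0.59
[... 226 characters left out ...]
042], [0.6306, -0.3007]] [ 0.6419 -0.2814]
0.02 [[0.6413, -0.2552], [0.6504, -0.2585], [0.637, -0.3001], [0.628, -0.2967]] [ 0.6392 -0.2776]
0.04 [[0.6367, -0.2493], [0.6456, -0.2526], [0.6325, -0.2933], [0.6237, -0.29]] [ 0.6346 -0.2713]
0.05 [[0.6344, -0.2464], [0.6432, -0.2496], [0.6303, -0.29], [0.6215, -0.2866]] [ 0.6323 -0.2681]
129 134 53 109 168
jig ((465.63720703125, 246.6073760986328), (70.38908386230469, 85.29427337646484), 20.695453643798828) [[0.5371, -0.1502], [0.678, -0.2061], [0.6355, -0.3215], [0.4959, -0.2624]]
bottle [[0.59063718 0.00461817 0.05      ]] spool [[ 0.73637544 -0.17226589  0.034     ]] sd [[0.66505429 0.08996998 0.01      ]
 [0.81746308 0.07605555 0.01      ]]
```

View pics/crop0.png

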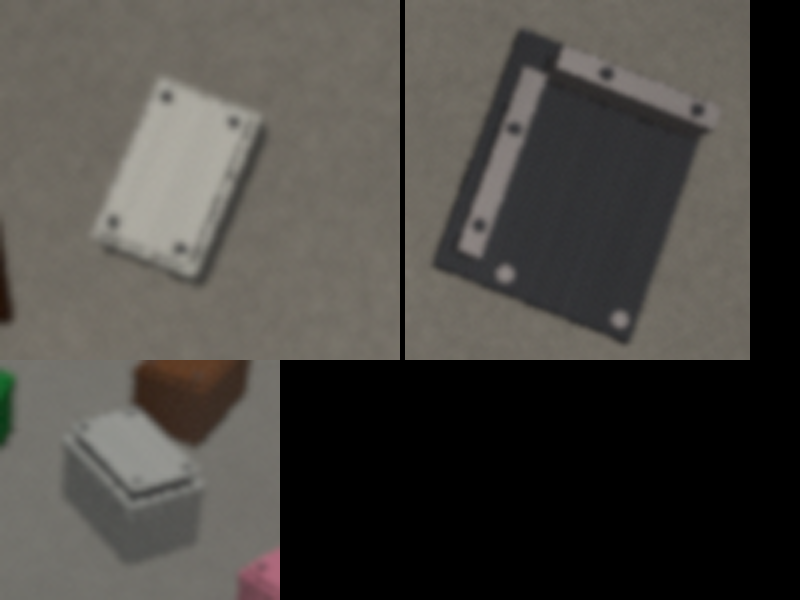

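The crop confirms the silver box with its lid standing proud. Box centre is about (0.571, 0.177) with yaw −20°. Its outline is 74 × 47 mm at z = 0.04, which matches the given size. I close the fingers and move above the lid.

>>> step_arm(commands=[0, 0.52, -0.653, 0, 0, 0, 0.025, 0, 0.52, -0.653, 0, 0, 0, 0.025, 0, 0.52, -0.653, 0, 0, 0, 0.025, 0, 0.52, -0.653, -0.2, 0, 0, 0.025, 0, 0.52, -0.653, -0.2, 0, 0, 0.025, 0, 0.52, -0.653, -0.2, 0, 0, 0.025, 0, 0.52, -0.653, -0.2, 0, 0, 0.025, 0, 0.52, -0.653, -0.25, 0, 0, 0.025, 0, 0.52, -0.653, -0.25, 0, 0, 0.025, 0, 0.52, -0.653, -0.25, 0, 0, 0.025], squeeze=40)

```text
clock: 1.35
position: [0.5706, 0.1736, 0.0789]
ee_rot: [0.175, 0.984, -0.002, -0.001]
ft_force: [-0.9, -0.1, 0.7]
grip_width: -0.001
grasp_force: 0.0
```

```bash
python3 - <<'E'
from h import *
f=lambda x,y:[410+(x-405)/3,185+y/3]
c=ray("top",[f(520,30),f(433,267),f(630,343)],.008);print("plate corners",c.round(4),np.linalg.norm(c[0]-c[1]),np.linalg.norm(c[1]-c[2]),"centre",(c[0]+c[2])/2)
s=ray("top",[f(548,72),f(482,257)],.02);print("side inner top",s.round(4),np.degrees(np.arctan2(*(s[0]-s[1])[[1,0]])))
e=ray("top",[f(556,68),f(706,125)],.04);print("end inner top",e.round(4),np.degrees(np.arctan2(*(e[0]-e[1])[[1,0]])))
E
```

```text
plate corners [[ 0.6762 -0.2065  0.008 ]
 [ 0.537  -0.1527  0.008 ]
 [ 0.4951 -0.2644  0.008 ]] 0.14929166816986275 0.11931518342562579 centre [ 0.58565932 -0.23546304  0.008     ]
side inner top [[ 0.6486 -0.2191  0.02  ]
 [ 0.5415 -0.1782  0.02  ]] -20.888090969423732
end inner top [[ 0.6462 -0.2186  0.04  ]
 [ 0.615  -0.3031  0.04  ]] 69.6960485899787
```

Jig measured: plate 149 × 119 mm, centre (0.5857, −0.2355), yaw −20.9°. The seated place is therefore about (0.604, −0.2265). Now I lower onto the lid in small steps.

>>> step_arm(commands=[0, 0, 0.003, -0.02, 0, 0, 0, 0, 0, 0.003, -0.03, 0, 0, 0, 0, 0, 0.003, -0.04, 0, 0, 0, 0, 0, 0.003, -0.045, 0, 0, 0, 0, 0, 0.003, -0.05, 0, 0, 0, 0, 0, 0.003, -0.053, 0, 0, 0, 0, 0, 0.003, -0.056, 0, 0, 0, 0, 0, 0.003, -0.058, 0, 0, 0, 0, 0, 0.003, -0.058, 0, 0, 0, 0, 0, 0.003, -0.058, 0, 0, 0])

```text
clock: 2.6
position: [0.5708, 0.179, 0.0472]
ee_rot: [0.173, 0.985, 0.0, 0.0]
ft_force: [-3.3, -1.3, 6.4]
grip_width: -0.002
grasp_force: 3.3
```

>>> step_arm(commands=[0, 0, 0, -0.002, 0, 0, 0, 0, 0, 0, -0.004, 0, 0, 0, 0, 0, 0, -0.006, 0, 0, 0, 0, 0, 0, -0.008, 0, 0, 0, 0, 0, 0, -0.009, 0, 0, 0, 0, 0, 0, -0.009, 0, 0, 0, 0, 0, 0, -0.009, 0, 0, 0, 0, 0, 0, -0.009, 0, 0, 0, 0, 0, 0, -0.009, 0, 0, 0, 0, 0, 0, -0.009, 0, 0, 0])

```text
clock: 3.85
position: [0.5713, 0.1792, 0.0439]
ee_rot: [0.173, 0.985, 0.001, 0.0]
ft_force: [-10.7, -3.0, 26.6]
grip_width: 0.001
grasp_force: 13.0
```

The lid is home: tip at 43.9 mm with 27 N on it. Now I lift and open.

>>> step_arm(commands=[0, 0, 0, 0.03, 0, 0, 0, 0, 0, 0, 0.1, 0, 0, 0, 85, 0, 0, 0.12, 0, 0, 0, 85, 0, 0, 0.12, 0, 0, 0, 85, 0, 0, 0.12, 0, 0, 0, 85, 0, 0, 0.12, 0, 0, 0, 85, 0, 0, 0.12, 0, 0, 0, 85, 0, 0, 0.12, 0, 0, 0, 85, 0, 0, 0.12, 0, 0, 0, 85, 0, 0, 0.12, 0, 0, 0])

```text
clock: 5.1
position: [0.5707, 0.179, 0.1131]
ee_rot: [0.173, 0.985, 0.0, 0.0]
ft_force: [0.6, 0.2, 0.2]
grip_width: 0.997
grasp_force: 0.0
```

```bash
python3 - <<'E'
from h import *
a=save("scene","s1");t=save("top","t1")
cv2.imwrite("pics/crop1.png",np.hstack([cv2.resize(a[120:250,300:430],(400,400),interpolation=2),cv2.resize(t[180:310,160:290],(400,400),interpolation=2)]))
E
```

```text
(no output)
```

View pics/crop1.png

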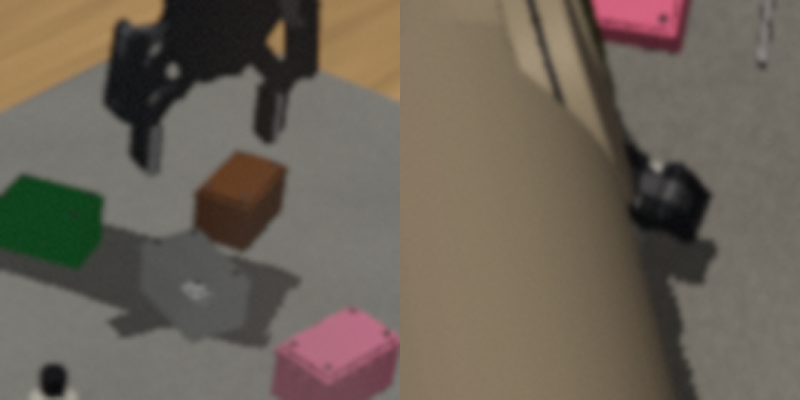

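The lid looks flush and the box has not moved (scene pixel about 363,212). The open fingers straddle it. Now I descend and grip.

>>> step_arm(commands=[85, 0, -0.001, -0.06, 0, 0, 0, 85, 0, -0.001, -0.12, 0, 0, 0, 85, 0, -0.001, -0.162, 0, 0, 0, 85, 0, -0.001, -0.162, 0, 0, 0, 85, 0, -0.001, -0.162, 0, 0, 0, 35, 0, -0.001, -0.162, 0, 0, 0, 35, 0, -0.001, -0.162, 0, 0, 0, 35, 0, -0.001, -0.162, 0, 0, 0, 35, 0, -0.001, -0.162, 0, 0, 0, 35, 0, -0.001, -0.162, 0, 0, 0], squeeze=50)

```text
clock: 6.45
position: [0.5713, 0.1786, 0.0168]
ee_rot: [0.173, 0.985, 0.0, 0.001]
ft_force: [-1.1, -0.3, 6.9]
grip_width: 0.524
grasp_force: 52.2
```

>>> step_arm(commands=[35, 0, 0, 0.05, 0, 0, 0, 35, 0, 0, 0.12, 0, 0, 0, 35, 0, 0, 0.18, 0, 0, 0, 35, 0.01, -0.1, 0.2, 0, 0, 0, 35, 0.015, -0.2, 0.2, 0, 0, 0, 35, 0.02, -0.3, 0.2, 0, 0, 0, 35, 0.025, -0.4, 0.2, 0, 0, 0, 35, 0.03, -0.5, 0.2, 0, 0, -0.003, 35, 0.035, -0.6, 0.2, 0, 0, -0.0055, 35, 0.038, -0.683, 0.2, 0, 0, -0.0055])

```text
clock: 7.7
position: [0.5928, -0.234, 0.1356]
ee_rot: [0.182, 0.983, -0.0, -0.0]
ft_force: [1.4, 1.7, -3.3]
grip_width: 0.525
grasp_force: 52.1
```

>>> step_arm(commands=[35, 0, 0, 0, 0, 0, 0, 35, 0, 0, 0, 0, 0, 0, 35, 0, 0, 0, 0, 0, 0, 35, 0, 0, 0, 0, 0, 0, 35, 0, 0, 0, 0, 0, 0, 35, 0, 0, 0, 0, 0, 0, 35, 0, 0, 0, 0, 0, 0, 35, 0, 0, 0, 0, 0, 0, 35, 0, 0, 0, 0, 0, 0, 35, 0, 0, 0, 0, 0, 0])

```text
clock: 8.95
position: [0.5935, -0.2315, 0.1359]
ee_rot: [0.182, 0.983, 0.0, -0.0]
ft_force: [-0.2, 0.9, -2.3]
grip_width: 0.526
grasp_force: 52.2
```

```bash
python3 - <<'E'
from h import *
a=save("scene","s2")
cv2.imwrite("pics/crop2.png",cv2.resize(a[160:400,120:420],(750,600),interpolation=2))
E
```

```text
(no output)
```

View pics/crop2.png

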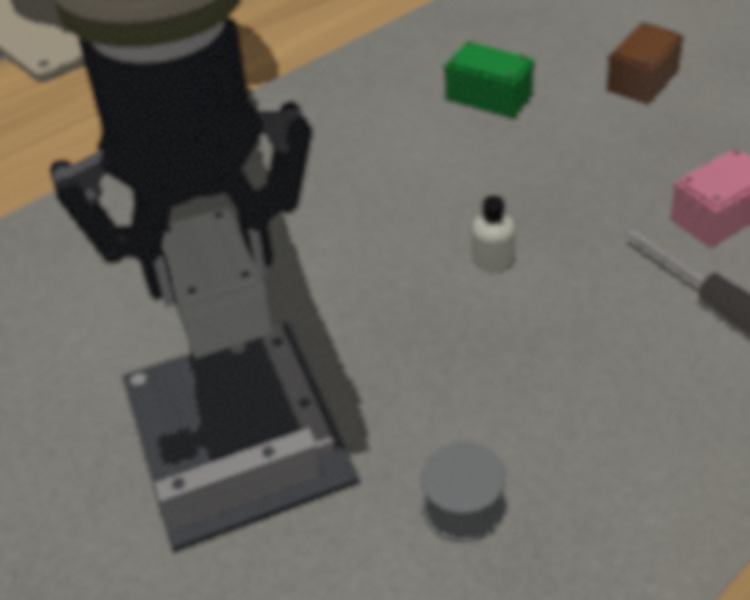

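The box hangs level in the grip (about 220,280 in the crop), and the jig below is clear. Bottle and spool are untouched. Now I lower it.

>>> step_arm(commands=[35, 0, 0, -0.06, 0, 0, 0, 35, 0, 0, -0.12, 0, 0, 0, 35, 0, 0, -0.16, 0, 0, 0, 35, 0, 0, -0.17, 0, 0, 0, 35, 0, 0, -0.178, 0, 0, 0, 35, 0, 0, -0.182, 0, 0, 0, 35, 0, 0, -0.184, 0, 0, 0, 35, 0, 0, -0.185, 0, 0, 0, 35, 0, 0, -0.185, 0, 0, 0, 35, 0, 0, -0.185, 0, 0, 0])

```text
clock: 10.25
position: [0.5936, -0.2314, 0.0251]
ee_rot: [0.182, 0.983, 0.0, 0.0]
ft_force: [0.2, -0.0, -2.5]
grip_width: 0.531
grasp_force: 52.1
```

>>> step_arm(commands=[35, 0, 0, -0.001, 0, 0, 0, 35, 0, 0, -0.002, 0, 0, 0, 35, 0, 0, -0.002, 0, 0, 0, 35, 0, 0, -0.002, 0, 0, 0, 35, 0, 0, -0.002, 0, 0, 0, 35, 0, 0, -0.002, 0, 0, 0, 35, 0, 0, -0.002, 0, 0, 0, 35, 0, 0, -0.002, 0, 0, 0, 35, 0, 0, -0.002, 0, 0, 0, 35, 0, 0, -0.002, 0, 0, 0])

```text
clock: 11.5
position: [0.5942, -0.2317, 0.0248]
ee_rot: [0.182, 0.983, 0.0, 0.001]
ft_force: [-2.4, 0.9, 6.7]
grip_width: 0.524
grasp_force: 53.3
```

Touched down on the plate. Now I slide it towards the side fence (jig +y), past the expected contact.

>>> step_arm(commands=[35, 0.001, 0.003, 0.0005, 0, 0, 0, 35, 0.002, 0.006, 0.001, 0, 0, 0, 35, 0.003, 0.008, 0.001, 0, 0, 0, 35, 0.004, 0.01, 0.001, 0, 0, 0, 35, 0.0047, 0.0125, 0.001, 0, 0, 0, 35, 0.0053, 0.014, 0.001, 0, 0, 0, 35, 0.006, 0.0155, 0.001, 0, 0, 0, 35, 0.0065, 0.017, 0.001, 0, 0, 0, 35, 0.0065, 0.017, 0.001, 0, 0, 0, 35, 0.0065, 0.017, 0.001, 0, 0, 0])

```text
clock: 12.75
position: [0.5975, -0.2224, 0.0249]
ee_rot: [0.182, 0.983, -0.001, 0.0]
ft_force: [-1.6, -3.2, 6.2]
grip_width: 0.529
grasp_force: 53.2
```

>>> step_arm(commands=[35, 0.001, 0.002, 0, 0, 0, 0, 35, 0.0018, 0.0047, 0, 0, 0, 0, 35, 0.0018, 0.0047, 0, 0, 0, 0, 35, 0.0018, 0.0047, 0, 0, 0, 0, 35, 0.0018, 0.0047, 0, 0, 0, 0, 35, 0.0018, 0.0047, 0, 0, 0, 0, 35, 0.0018, 0.0047, 0, 0, 0, 0, 35, 0.0018, 0.0047, 0, 0, 0, 0, 35, 0.0018, 0.0047, 0, 0, 0, 0, 35, 0.0018, 0.0047, 0, 0, 0, 0])

```text
clock: 14.0
position: [0.5975, -0.2222, 0.0249]
ee_rot: [0.183, 0.983, -0.002, 0.0]
ft_force: [-3.5, -9.0, 6.6]
grip_width: 0.528
grasp_force: 53.2
```

Firm contact with the side fence: about 9.6 N, and the box has stopped. Now I slide along it to the end fence.

>>> step_arm(commands=[35, 0.003, -0.0011, 0, 0, 0, 0, 35, 0.006, -0.0023, 0, 0, 0, 0, 35, 0.009, -0.0034, 0, 0, 0, 0, 35, 0.012, -0.0046, 0, 0, 0, 0, 35, 0.015, -0.0057, 0, 0, 0, 0, 35, 0.018, -0.0069, 0, 0, 0, 0, 35, 0.0202, -0.0077, 0, 0, 0, 0, 35, 0.0202, -0.0077, 0, 0, 0, 0, 35, 0.0202, -0.0077, 0, 0, 0, 0, 35, 0.0202, -0.0077, 0, 0, 0, 0])

```text
clock: 15.25
position: [0.6063, -0.2256, 0.0249]
ee_rot: [0.184, 0.983, -0.001, -0.003]
ft_force: [-22.4, -1.4, 22.9]
grip_width: 0.521
grasp_force: 55.1
```

>>> step_arm(commands=[35, 0.001, 0.003, 0.002, 0, 0, 0, 35, 0.001, 0.003, 0.002, 0, 0, 0, 35, 0.001, 0.003, 0.002, 0, 0, 0, 35, 0.001, 0.003, 0.002, 0, 0, 0, 35, 0.001, 0.003, 0.002, 0, 0, 0, 35, 0.001, 0.003, 0.002, 0, 0, 0, 35, 0.001, 0.003, 0.002, 0, 0, 0, 35, 0.001, 0.003, 0.002, 0, 0, 0, 35, 0.001, 0.003, 0.002, 0, 0, 0, 35, 0.001, 0.003, 0.002, 0, 0, 0])

```text
clock: 16.5
position: [0.6063, -0.2256, 0.025]
ee_rot: [0.184, 0.983, -0.002, -0.004]
ft_force: [-18.9, -7.9, 11.9]
grip_width: 0.528
grasp_force: 53.8
```

```bash
python3 - <<'E'
from h import *
a=save("scene","s3");t=save("top","t3")
o=get_obs();f=np.array(o["ft_force"]);print(f,f@[.9342,-.3567,0],f@[.3567,.9342,0],o["torque"])
cv2.imwrite("pics/crop3.png",np.hstack([cv2.resize(a[270:390,150:280],(400,370),interpolation=2),cv2.resize(t[180:310,410:540],(400,370),interpolation=2)]))
E
```

```text
[-18.64943715  -6.70237873  11.78935838] -15.031565689351927 -12.91361643606894 [-1.89901034  3.60025654 -0.32330422]
```

View pics/crop3.png

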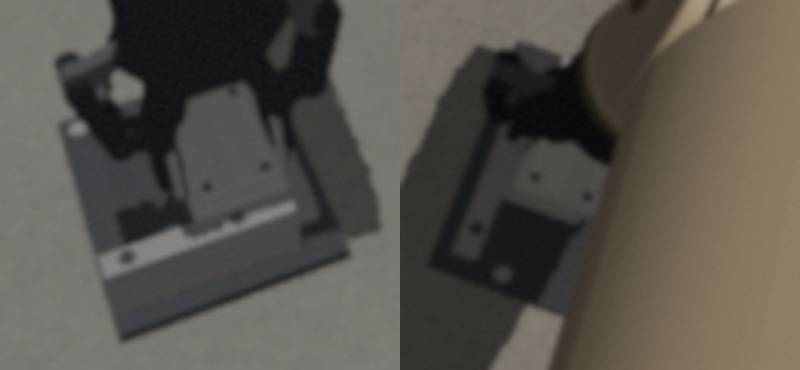

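The box sits in the corner with no visible gap at either fence, and the lid is flush. The tool reads −15 N along jig x and −13 N along jig y. One quick numeric check of the rear-left box corner (top view, about 446.5,252) before handing in.

```bash
python3 - <<'E'
from h import *
print(proj("top",[[.5787,-.1922,.048]]))
# outer lid corners, near end-fence, in scene crop: expected lid screw-side corners when seated & home
c,s=.9342,-.3567
w=lambda x,y,z:[.5857+c*x-s*y,-.2355+s*x+c*y,z]
q=proj("scene",[w(14+sx*33.5e0*1,0,0) if 0 else w((14+sx*36)/1e3,(15+sy*23)/1e3,.048) for sx in(1,-1) for sy in(1,-1)])
print(np.c_[(q[:,0]-150)*400/130,(q[:,1]-270)*370/120].round(0))
o=get_obs();print(o["position"],o["ft_force"],o["clock"])
E
```

```text
[[447.13815839 246.18515708]]
[[285. 177.]
 [195. 209.]
 [242.  81.]
 [158. 109.]]
[ 0.60631499 -0.22550932  0.02496133] [-18.64943715  -6.70237873  11.78935838] 16.6
```

```bash
python3 - <<'E'
from h import *
c,s=.9342,-.3567
w=lambda x,y,z:[.5857+(c*x-s*y)/1e3,-.2355+(s*x+c*y)/1e3,z]
outs=[]
for n,f,(r0,c0) in(("top","t3",(215,425)),("scene","s3",(285,175))):
    a=cv2.imread(f"pics/{f}.png");k=7
    im=cv2.resize(a[r0:r0+70,c0:c0+57],None,fx=k,fy=k,interpolation=2)
    im=cv2.convertScaleAbs(im,alpha=1.6)
    for z,col in((.008,(0,0,255)),(.048,(0,255,0))):
        p=proj(n,[w(14+sx*36,15+sy*23,z) for sx,sy in((1,1),(1,-1),(-1,-1),(-1,1))])
        p=((p-[c0,r0]+.5)*k)
        for x in p: cv2.circle(im,(int(x[0]),int(x[1])),3,col,-1)
    outs.append(im)
cv2.imwrite("pics/crop4.png",np.hstack(outs))
E
```

```text
(no output)
```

View pics/crop4.png

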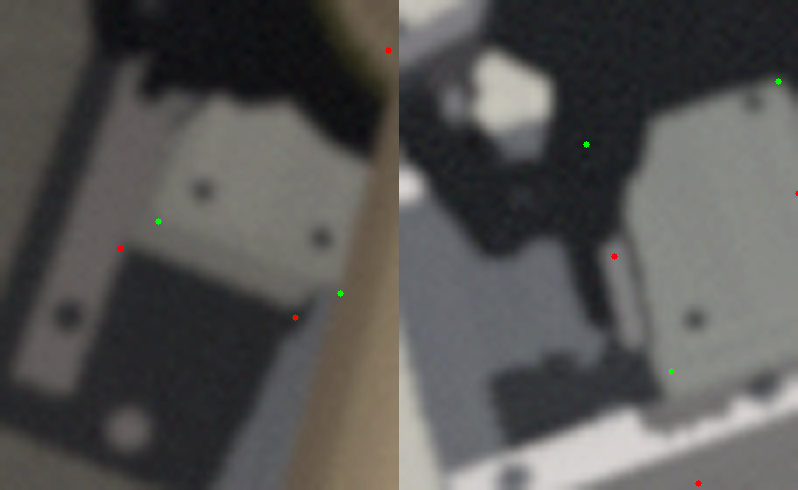

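```bash
python3 - <<'E'
from h import *
c,s=.9342,-.3567
w=lambda x,y,z:[.5857+(c*x-s*y)/1e3,-.2355+(s*x+c*y)/1e3,z]
q=proj("scene",[w(75,-60,.008),w(-75,-60,.008),w(75,60,.008),w(50,-58,.04),w(64,-58,.04),w(50,-8,.04),w(50,-8,.048)])
print(np.c_[(q[:,0]-150)*400/130,(q[:,1]-270)*370/120].round(0).tolist())
E
```

```text
[[117.0, 335.0], [55.0, 122.0], [350.0, 247.0], [97.0, 255.0], [104.0, 277.0], [198.0, 219.0], [195.0, 209.0]]
```

The underside's rear corners match the seated prediction to within about a pixel, and the fence and plate projections agree too. The dark strip on the fence top looks like the box's shadow. Forces on both fences are well over 1 N, so I hand in while holding.

```bash
python3 -c "
from workcell import *
print(hand_in())"
```

```text
the job is handed in; nothing more can be done
None
```

I pressed the lid home and handed in with the box gripped in the jig corner, pushing about 15 N towards the end fence and 13 N towards the side fence; the judging gave no result back.

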